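Sound the bore and fit the matching stop post

TASK

Take the red-handled depth rod from its stand, lower it into the brass-ringed bore of the wooden block until its sprung nose presses on the bottom, so as to learn how deep the bore is, and put the rod back in its stand. Then take from the green rack the one post whose pale shank is as long as the bore is deep, and stand it in the bore, so that the pale shank is hidden and the whole dark head shows, its colour line level with the top of the block. Leave the other two posts standing in their places in the rack, and never let the rod or a post fall over.

Things in the scene. Friction and masses are not known exactly. Their poses are not given: they have to be found in the camera images.
- bore (a point): Middle of the mouth of the blind bore, level with the top of the fixed wooden block (130 x 150 mm, 85 mm tall; z up). The round bore, 36 mm diameter with a flat floor, goes straight down; a flat brass ring 48 mm across surrounds its mouth. Its depth is 30, 50 or 70 mm, different from run to run.
- rod_grip (a point): Loose depth rod (190 g), upright: middle of its red handle (24 mm diameter, 54 mm tall), on the axis; z up the rod. Below the handle a steel collar, 50 mm across, its upper face 29 mm and its under face 35 mm below this point; then a 12 mm shaft with a 9 mm brass nose, whose end when free is 135 mm below this point. At the start it hangs by the collar on the rim of its stand.
- rod_tip (a point): The point on the rod's axis where the end of the nose lies when it is free (135 mm below rod_grip); it does not move with the nose. When the nose is pressed, the true end of the nose is higher by the value of nose.
- nose (a joint): Travel of the rod's spring nose in m: 0 free, growing as it is pushed up into the shaft, at most 0.006. It yields at about 1.5 N and is fully in at about 4.5 N.
- stand_top (a point): Middle of the open top of the rod's stand, a fixed dark steel tube 115 mm tall, 56 mm outside and 36 mm inside diameter, on a round foot 90 mm across. The rod hangs in it with the collar's under face on this rim, so that the middle of the red handle is then 35 mm above this point, and the tip 15 mm above the table.
- short_head (a point): Loose wooden post, 26 mm diameter, upright in the green rack: pale shank 30 mm long below (flat foot, tapered to 18 mm), dark brown head 50 mm tall above, 80 mm in all, 50 g. This point: middle of the dark head on the axis, 25 mm above the line where dark meets pale; z up the post. Rack: fixed board 100 x 280 mm, 20 mm thick; the posts stand 90 mm apart in a row along it.
- middle_head (a point): Loose wooden post, 26 mm diameter, upright in the green rack: pale shank 50 mm long below (flat foot, tapered to 18 mm), dark brown head 50 mm tall above, 100 mm in all, 50 g. This point: middle of the dark head on the axis, 25 mm above the line where dark meets pale; z up the post. Which post stands in which of the rack's three places differs from run to run.
- long_head (a point): Loose wooden post, 26 mm diameter, upright in the green rack: pale shank 70 mm long below (flat foot, tapered to 18 mm), dark brown head 50 mm tall above, 120 mm in all, 50 g. This point: middle of the dark head on the axis, 25 mm above the line where dark meets pale; z up the post. Each post stands in a rack recess 36 mm wide and 8 mm deep, its foot 12 mm above the table.
Mind the look-alikes: they are no part of the job. Leave any orange or turquoise look-alike of the part that bears rod_grip alone.

How it is judged:
By the outcome, as a careful person would: the job done as asked, in the order asked, and still so for the second after the job is handed in, with the robot touching nothing.
It also fails if it takes over 64 s, if anything falls off the work surface, if the arm or the gripper's body presses on something with over 40 N, if the wrist force passes 120 N, or if a joint passes its speed limit or range.

ROBOT

A 6-joint arm with a two-finger parallel gripper is mounted at the origin on the work surface. World frame = base frame: x ahead of the robot, y to its left, z up, the work surface at z = 0. Lengths are in m, angles in rad, forces in N, time in s.
With the tool pointing down it reaches from about 0.375 to 0.975 m from the base axis. Payload 3.8 kg.
Tool frame: the origin (TCP) lies midway between the tips of the shut fingers; the grasp point (between the pads) lies 19 mm behind it; z points along the fingers, y is the direction in which the jaws open and shut (so a half turn about z gives the same grasp; the last joint's range is limited). The gripper opens to 85 mm and grips with 20 to 120 N. Pads are 22 mm wide; open, the fingers measure 114 mm over their backs; the gripper's body (76 mm by 85 mm) begins 54 mm behind the grasp point. The pads swing forward as they close: fully open they stand 13 mm farther back than shut.
Start: joints at [1.307, 0.264, 1.604, -0, 1.274, -0.037], TCP at [0.152, 0.658, 0.231] pointing down, gripper open.
Joint ranges: [-2.63, 2.63], [-0.94, 2.18], [0.31, 2.57], [-1.31, 4.45], [0, 2.66], [-2.55, 2.55]. Speed limits (rad/s): [2.57, 2.57, 3.14, 3.14, 3.14, 3.14].

INTERFACE

Orientations are given as a rotation vector (axis times angle).
In Python, from workcell import bot gives the robot as it stands. The module is installed in compiled form; this text tells all that it offers.
- The arm moves only by the tool play_rows, never from a script. Its argument "series" is a list of rows, each an object with "translation": the shift along the tool's x, y, z in m, a list of three; "spin": the turn about the tool's z in units of 5 degrees (1.0 is 5 degrees). In form: [{"translation": [dx, dy, dz], "spin": spin}, ...]. A call has 1 to 5 rows; each row shifts and turns the commanded pose from where the row before left it, along the tool's axes as they then stand; what a row does not reach is not made up. A row lasts 1/10 s, in which the tool goes at most 50 mm and 8.59 degrees, less where a joint would pass 70% of its speed; a pose out of reach is approached as far as the arm can. A call is refused whole if a number of a shift passes 0.05 or a number of a turn 1, either way. A call with a gripper value outside its range is refused whole. "jaw" is the gripper's target within -1 to 1 (fully open at 1, half-way at 0, shut at -1), set as the call begins (left out, the last holds). The fingers move at their own pace and stop on an object; "force" is the grip in N (left out, the last holds). Time passes only in rows, so rows that do not move let the fingers close. It gives the time, the measured TCP pose, the force and the opening at its end, in the units of the state.
- bot.read_state(): the state, without advancing time (a new reading comes with each control period).
- bot.read_camera(name): name is "scene" or "top" or "wrist"; returns the picture (420x560x3 uint8, blue, green, red); there is no depth.
- bot.get_calibration(name): a dict with "fov_y" (degrees; the focal length in pixels is half the picture's height over the tangent of half this angle, whatever the lens; pixels are square), "cx", "cy" (the principal point, pixels), "R" (3x3) and "t" (3): a world point X has camera coordinates R X + t. Camera axes: x right, y down, z forward; pixel columns grow to the right and rows downward; lengths in m; the calibration is good to about 2 mm. A picture is of the moment at which its call begins: read the wrist's pose just before it. get_calibration takes no time and is no camera call; for the wrist camera it gives the pose at the moment of the call.
- bot.finish_job(): hands the job in, once; it reports no verdict.
The state is a dict: "time": time; "q": joint angles; "joint_vel": joint speeds; "joint_torque": joint torques, N m; "tool_pos": TCP position; "tcp_rot": TCP orientation; "wrist_force": force on the tool from outside, world axes, zero at the start; "torque": the same for the moment, N m; "width": opening from 0.0 (shut) to 1.0 (fully open).
Only numpy, scipy, OpenCV 4.12 (cv2) and the standard library are available. Lean on these libraries where they do the work, as an engineer would, in place of code of your own. Each camera call takes 0.05 s, during which the arm holds its last target. There are 200 camera calls.

## Working session

There is one attempt and no reset: what is moved stays moved. The work goes in short steps, Python scripts to look and compute and a tool call to move; the robot and the scene stay as the last step left them, time stands still between calls to the robot, and variables do not carry over. Pictures are saved under pics/ and viewed, about 8 in all and at most 12, crops included, and the job is handed in when it is done.

Besides the shell and the picture viewer there is one more tool, called after ">>>" as a command line: name --argument value ..., lists and objects as JSON in quotes. play_rows: Moves the arm, as the interface text tells. Its arguments: {"type":"object","properties":{"series":{"type":"array","items":{"type":"object","properties":{"translation":{"type":"array","items":{"type":"number"}},"spin":{"type":"number"}}}},"jaw":{"type":"number"},"force":{"type":"number"}},"required":["series"]}

```bash
mkdir -p pics
python3 - <<'E'
from workcell import bot
import cv2
s=bot.read_state();print({k:(v if not hasattr(v,'round') or isinstance(v,float) else v.round(3)) for k,v in s.items()})
for n in("scene","top","wrist"):
    c=bot.get_calibration(n);print(n,c)
    cv2.imwrite(f"pics/{n}0.png",bot.read_camera(n))
E
```

```text
{'time': 0.0, 'q': array([ 1.307,  0.265,  1.605,  0.   ,  1.274, -0.037]), 'joint_vel': array([ 0.002, -0.   , -0.001, -0.   , -0.   , -0.   ]), 'joint_torque': array([ 2.0000e-03, -5.1511e+01, -3.6732e+01,  0.0000e+00,  1.3000e-02,
       -0.0000e+00]), 'tool_pos': array([0.152, 0.657, 0.23 ]), 'tcp_rot': array([-0.355, -3.121,  0.004]), 'wrist_force': array([0.138, 0.132, 0.331]), 'torque': array([ 0.02 ,  0.058, -0.002]), 'width': 0.9976078906455428}
scene {'fov_y': 56.08692839138866, 'cx': 281.76306216671543, 'cy': 217.49259198833337, 'R': array([[ 0.4641674 ,  0.88573676,  0.00436019],
       [ 0.52288585, -0.27003661, -0.80849899],
       [-0.71493987,  0.37755876, -0.58848141]]), 't': array([-0.27996024, -0.1668841 ,  1.0860991 ])}
top {'fov_y': 47.49030624184222, 'cx': 282.72096574362524, 'cy': 204.04911891516184, 'R': array([[-0.01084917, -0.99989226,  0.00988751],
       [-0.98217544,  0.00880026, -0.18776039],
       [ 0.18765315, -0.01174831, -0.98216509]]), 't': array([0.01515022, 0.54276378, 1.08393115])}
wrist {'fov_y': 71.0222444692332, 'cx': 281.2636098653575, 'cy': 209.71175969344685, 'R': array([[ 0.22469771,  0.97442731, -0.00153665],
       [ 0.93496644, -0.21515348,  0.28204032],
       [ 0.27449718, -0.06481053, -0.95940132]]), 't': array([-0.67407103, -0.03595044,  0.37826645])}
```

```bash
cd pics; python3 -c "
import cv2,numpy as np
a=cv2.imread('scene0.png');b=cv2.imread('top0.png')
cv2.imwrite('s.png',cv2.resize(a,(800,600)));cv2.imwrite('t.png',cv2.resize(b,(800,600)))"
```

```text
(no output)
```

View pics/s.png

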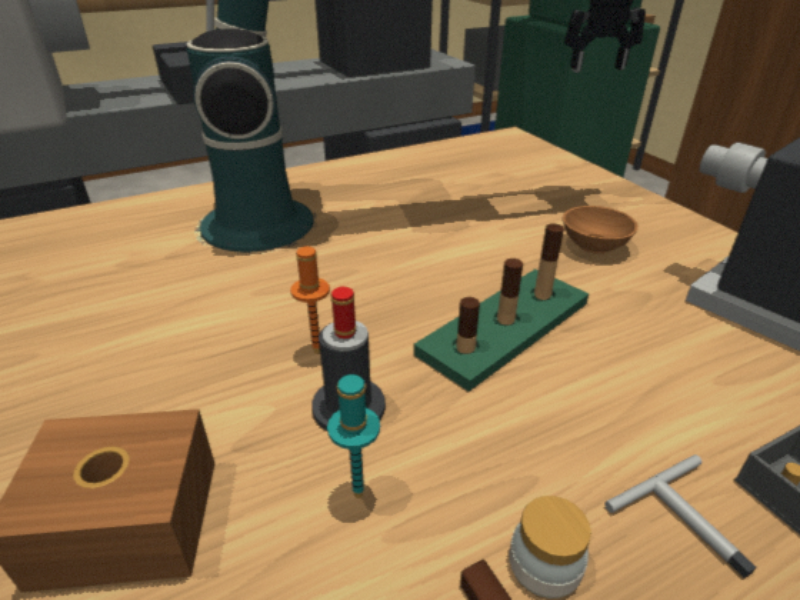

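View pics/t.png

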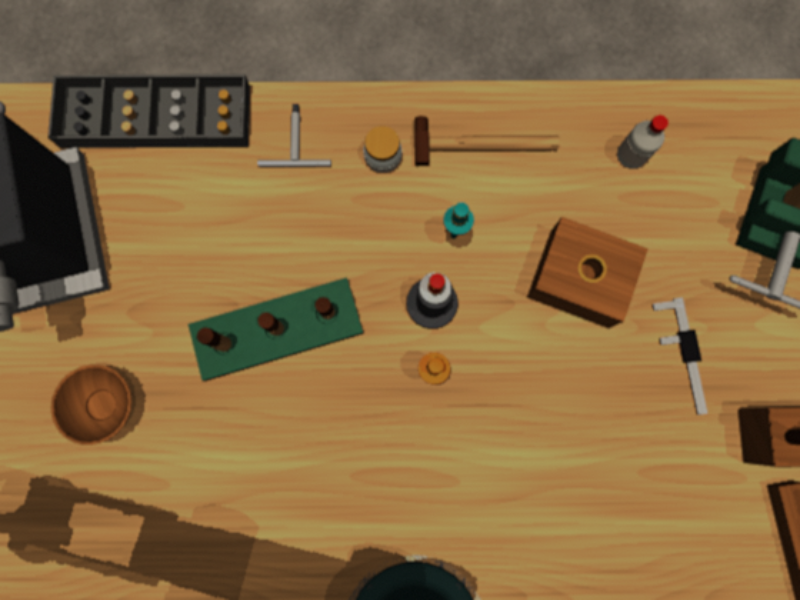

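The scene view shows the rod's red handle (top 343,292; stand rim 345,335), bore (102,467) and post tops (469,302), (513,264), (553,229), with the long post farthest left. In the top view these are at (436,281), (435,292), (592,269), (323,306), (266,321), (206,336). The look-alikes flank the rod.

```bash
cat > h.py <<'E'
import numpy as np, cv2
from workcell import bot
def P(c):
    f=210/np.tan(np.radians(c["fov_y"])/2)
    K=np.array([[f,0,c["cx"]],[0,f,c["cy"]],[0,0,1]])
    return K@np.c_[c["R"],c["t"]]
def tri(c1,p1,c2,p2):
    X=cv2.triangulatePoints(P(c1),P(c2),np.array(p1,float).reshape(2,1),np.array(p2,float).reshape(2,1))
    X=(X[:3]/X[3]).ravel(); e=[]
    for c,p in((c1,p1),(c2,p2)):
        u=P(c)@np.r_[X,1]; e.append(np.linalg.norm(u[:2]/u[2]-p))
    return X,e
def onplane(c,p,z):  # pixel -> world at height z
    M=P(c); H=np.c_[M[:,:2],M[:,2]*z+M[:,3]]
    w=np.linalg.solve(H,np.r_[p,1]); return w[:2]/w[2]
def proj(c,X):
    u=P(c)@np.r_[X,1]; return u[:2]/u[2]
E
python3 - <<'E'
from h import *
np.set_printoptions(precision=4,suppress=True)
s,t=bot.get_calibration("scene"),bot.get_calibration("top")
k=.7
for n,a,b in[("handletop",(343,292),(437,281)),("stand",(345,335),(435,293)),("bore",(102,467),(592,269)),("p1",(469,302),(323,306)),("p2",(513,264),(266,321)),("p3",(553,229),(206,336)),("orange",(307,252),(436,366)),("turq",(350,382),(460,212))]:
    print(n,*tri(s,np.array(a)*k,t,np.array(b)*k))
# block edges/rack direction in top view
print(np.linalg.norm(bot.get_calibration("wrist")["R"].T@-bot.get_calibration("wrist")["t"]), -bot.get_calibration("wrist")["R"].T@bot.get_calibration("wrist")["t"])
E
```

```text
handletop [ 0.5349 -0.037   0.1758] [np.float64(1.1372238924876263), np.float64(0.5465788482402019)]
stand [ 0.5287 -0.0367  0.114 ] [np.float64(1.5966296628926797), np.float64(0.775628556781452)]
bore [ 0.5711 -0.296   0.0846] [np.float64(0.8927181871311233), np.float64(0.37435754332848764)]
p1 [0.5133 0.1405 0.0921] [np.float64(0.8850824339163473), np.float64(0.48403202199870476)]
p2 [0.4871 0.2269 0.1104] [np.float64(0.6393536621436386), np.float64(0.38056648129502446)]
p3 [0.4618 0.3132 0.1305] [np.float64(0.3389928608003189), np.float64(0.2197140205655315)]
orange [ 0.4106 -0.0337  0.1587] [np.float64(1.215907645239982), np.float64(0.692571404500851)]
turq [ 0.6463 -0.0766  0.1586] [np.float64(0.21340623905871112), np.float64(0.08458457896369898)]
0.7739131700749354 [0.0813 0.6737 0.3722]
```

>>> play_rows --series '[{"translation": [-0.0263,-0.0296,-0.002],"spin": 0},{"translation": [-0.0263,-0.0296,-0.002],"spin": 0},{"translation": [-0.0263,-0.0296,-0.002],"spin": 0},{"translation": [-0.0263,-0.0296,-0.002],"spin": 0},{"translation": [-0.0263,-0.0296,-0.002],"spin": 0}]' --jaw 1 --force 40

```text
time: 0.65
tool_pos: [0.247, 0.4823, 0.2409]
tcp_rot: [-0.355, -3.121, 0.001]
wrist_force: [0.8, 0.0, 0.8]
width: 0.996
```

>>> play_rows --series '[{"translation": [-0.0263,-0.0296,-0.002],"spin": 0},{"translation": [-0.0263,-0.0296,-0.002],"spin": 0},{"translation": [-0.0263,-0.0296,-0.002],"spin": 0},{"translation": [-0.0263,-0.0296,-0.002],"spin": 0},{"translation": [-0.0263,-0.0296,-0.002],"spin": 0}]'

```text
time: 1.15
tool_pos: [0.3418, 0.3086, 0.2512]
tcp_rot: [0.355, 3.121, -0.0]
wrist_force: [0.2, -0.1, 0.4]
width: 1.004
```

Run:
```python
from h import *
import json
c=bot.get_calibration("wrist");cv2.imwrite("pics/w1.png",bot.read_camera("wrist"))
json.dump({k:np.array(v).tolist() for k,v in c.items()},open("w1.json","w"))
s=bot.read_state();print(s['time'],s['tool_pos'],s['tcp_rot'],s['wrist_force'])
```

```text
1.2 [0.34420617 0.30417503 0.25145696] [ 0.35809325  3.11803751 -0.00649011] [ 1.12556594 -3.46907421 -0.55643801]
```

>>> play_rows --series '[{"translation": [-0.0263,-0.0296,-0.002],"spin": 0},{"translation": [-0.0263,-0.0296,-0.002],"spin": 0},{"translation": [-0.0263,-0.0296,-0.002],"spin": 0},{"translation": [-0.0263,-0.0296,-0.002],"spin": 0},{"translation": [-0.0263,-0.0296,-0.002],"spin": 0}]'

```text
time: 1.7
tool_pos: [0.4366, 0.135, 0.2613]
tcp_rot: [0.355, 3.121, 0.0]
wrist_force: [0.2, 0.6, 0.9]
width: 1.0
```

Works as expected; last leg, then look.

>>> play_rows --series '[{"translation": [-0.0263,-0.0296,-0.002],"spin": 0},{"translation": [-0.0263,-0.0296,-0.002],"spin": 0},{"translation": [-0.0263,-0.0296,-0.002],"spin": 0},{"translation": [-0.0263,-0.0296,-0.002],"spin": 0},{"translation": [-0.0263,-0.0296,-0.002],"spin": 0}]'

```text
time: 2.2
tool_pos: [0.5316, -0.0388, 0.2711]
tcp_rot: [-0.356, -3.121, -0.0]
wrist_force: [0.3, -0.2, -0.6]
width: 1.0
```

Run:
```python
from h import *
import json
bot.read_camera("wrist")
c=bot.get_calibration("wrist");a=bot.read_camera("wrist")
json.dump({k:np.array(v).tolist() for k,v in c.items()},open("w2.json","w"))
s=bot.read_state();print(s['time'],s['tool_pos'],s['tcp_rot'],s['wrist_force'])
for n,X in[("htop",(.532,-.037,.177)),("stand",(.532,-.037,.115)),("bore",(.571,-.296,.085))]: print(n,proj(c,X)*10/7)
cv2.imwrite("pics/w2.png",cv2.resize(a,(800,600),interpolation=cv2.INTER_CUBIC))
```

```text
2.3 [ 0.53293414 -0.04103724  0.27117508] [ 3.61934921e-01  3.11966707e+00 -2.57558018e-03] [-0.25225336  0.29812739 -0.32878887]
htop [412.47789753 297.20358057]
stand [410.69419636 273.28110505]
bore [127.18747934 374.76586076]
```

View pics/w2.png

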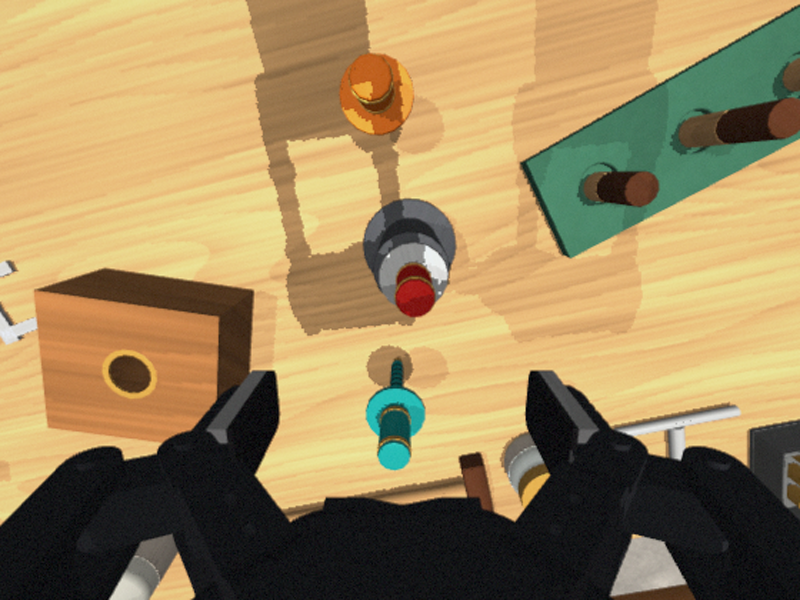

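The wrist view shows the red handle top at (415,297), the stand rim around (413,273) and the bore at (130,374), all within 3 px (1–2 mm) of prediction. Descending onto the handle.

>>> play_rows --series '[{"translation": [0,0.001,0.034],"spin": 0},{"translation": [0,0,0.034],"spin": 0},{"translation": [0,0,0.034],"spin": 0},{"translation": [0,0,0.034],"spin": 0},{"translation": [0,0,0],"spin": 0}]'

```text
time: 2.8
tool_pos: [0.5262, -0.035, 0.1296]
tcp_rot: [-0.353, -3.11, -0.0]
wrist_force: [-2.3, 0.1, 0.4]
width: 1.001
```

>>> play_rows --series '[{"translation": [0,0,0],"spin": 0},{"translation": [0,0,0],"spin": 0}]'

```text
time: 3.0
tool_pos: [0.533, -0.0362, 0.1375]
tcp_rot: [0.355, 3.118, 0.0]
wrist_force: [1.2, -0.2, 0.1]
width: 0.996
```

Run:
```python
from h import *
a=bot.read_camera("wrist")
c=bot.get_calibration("wrist")
s=bot.read_state();print(s['time'],s['tool_pos'],s['tcp_rot'],s['wrist_force'])
cv2.imwrite("pics/w3.png",cv2.resize(a,(800,600),interpolation=cv2.INTER_CUBIC))
```

```text
3.05 [ 0.5333088  -0.03633441  0.1378955 ] [3.54489466e-01 3.11718341e+00 1.31877182e-04] [ 0.25526304 -0.39697263  1.03320149]
```

View pics/w3.png

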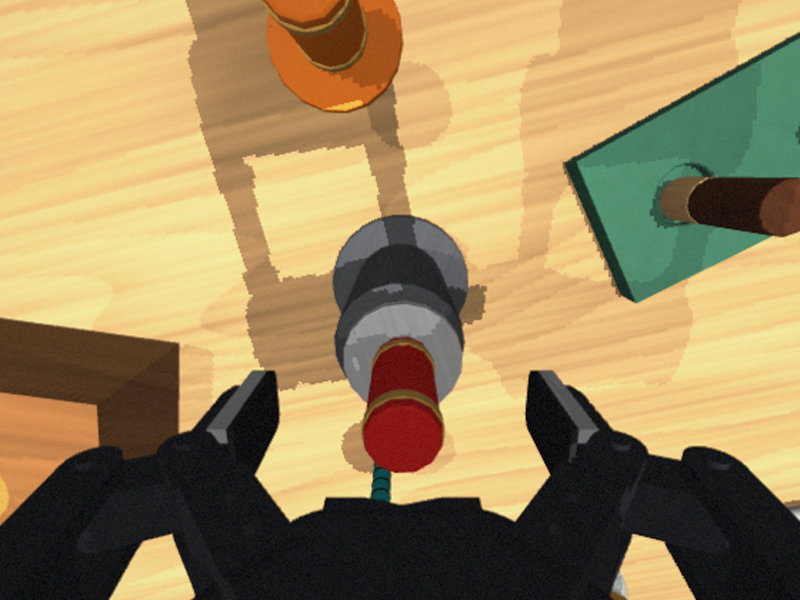

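The handle is centred between the fingers (403 against mid 402). Closing.

>>> play_rows --series '[{"translation": [0,0,0.004],"spin": 0},{"translation": [0,0,0],"spin": 0},{"translation": [0,0,0],"spin": 0},{"translation": [0,0,0],"spin": 0},{"translation": [0,0,0],"spin": 0}]' --jaw -1 --force 50

```text
time: 3.55
tool_pos: [0.5316, -0.0364, 0.1317]
tcp_rot: [0.356, 3.121, 0.0]
wrist_force: [-0.4, 1.3, 2.0]
width: 0.265
```

>>> play_rows --series '[{"translation": [0,0,0],"spin": 0},{"translation": [0,0,0],"spin": 0},{"translation": [0,0,0],"spin": 0}]'

```text
time: 3.85
tool_pos: [0.5317, -0.0364, 0.1317]
tcp_rot: [0.355, 3.121, 0.0]
wrist_force: [-1.1, 1.0, 2.7]
width: 0.265
```

>>> play_rows --series '[{"translation": [0,0,-0.012],"spin": 0},{"translation": [0,0,-0.028],"spin": 0},{"translation": [0,0,-0.033],"spin": 0},{"translation": [0,0,-0.033],"spin": 0},{"translation": [0,0,-0.024],"spin": 0}]'

```text
time: 4.35
tool_pos: [0.5317, -0.0366, 0.2638]
tcp_rot: [0.355, 3.12, -0.0]
wrist_force: [0.6, 0.4, -2.7]
width: 0.267
```

>>> play_rows --series '[{"translation": [0,0,0],"spin": 0},{"translation": [-0.008,-0.02,0],"spin": 0},{"translation": [-0.0161,-0.0404,0],"spin": 0},{"translation": [-0.0161,-0.0404,0],"spin": 0},{"translation": [-0.0161,-0.0404,0],"spin": 0}]'

```text
time: 4.85
tool_pos: [0.5535, -0.1876, 0.259]
tcp_rot: [-0.354, -3.119, -0.001]
wrist_force: [0.4, 0.0, -1.1]
width: 0.268
```

>>> play_rows --series '[{"translation": [-0.0161,-0.0404,0],"spin": 0},{"translation": [-0.0161,-0.0404,0],"spin": 0},{"translation": [-0.008,-0.0204,0],"spin": 0},{"translation": [0,0,0],"spin": 0},{"translation": [0,0,0],"spin": 0}]'

```text
time: 5.35
tool_pos: [0.5701, -0.2937, 0.2594]
tcp_rot: [-0.357, -3.118, -0.003]
wrist_force: [0.6, 0.6, -2.0]
width: 0.268
```

Run:
```python
from h import *
w=bot.get_calibration("wrist"); a=bot.read_camera("wrist")
s=bot.read_state();print(s['time'],s['tool_pos'],s['tcp_rot'],s['wrist_force'],s['width'])
b=bot.read_camera("scene")
p=s['tool_pos'];print(proj(w,(.571,-.295,.085))*400/420, proj(w,p-[0,0,.1167])*400/420)
cs=bot.get_calibration("scene");print((proj(cs,(.571,-.295,.085))-[0,180])*5,(proj(cs,p-[0,0,.1167])-[0,180])*5)
A=cv2.resize(a,(533,400));B=cv2.resize(b[180:,:160][:160],(800,800),interpolation=cv2.INTER_CUBIC)[:,:800]
cv2.imwrite("pics/w4.png",A);B=cv2.resize(B,(600,600))
C=np.zeros((600,800,3),np.uint8);C[:,:400]=B[:,100:500];C[:300,400:]=cv2.resize(a,(400,300))
cv2.imwrite("pics/w4.png",C)
```

```text
5.4 [ 0.57031844 -0.29307883  0.25987539] [-3.55031592e-01 -3.11914868e+00 -2.89519505e-03] [ 0.4908639   0.49760779 -1.38969731] 0.2680082775479434
[266.55585691 183.96269835] [268.21558916 196.52580581]
[356.03344178 731.79545738] [290.8039544  573.63358825]
```

View pics/w4.png

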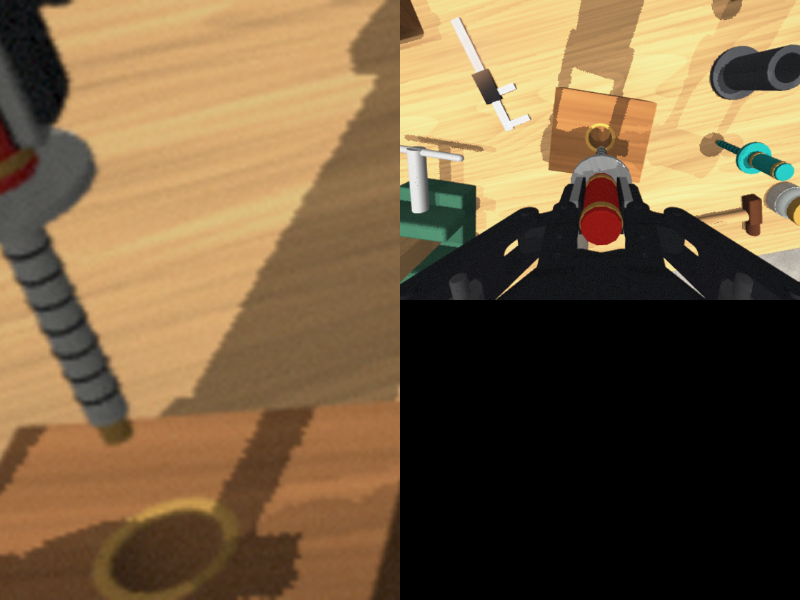

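The ring centre in the scene crop is at (165,550) and the nose end at (118,440), both matching prediction within 2 mm. Lowering to just under the 30 mm floor level first.

>>> play_rows --series '[{"translation": [-0.001,-0.0015,0.015],"spin": 0},{"translation": [0,0,0.025],"spin": 0},{"translation": [0,0,0.025],"spin": 0},{"translation": [0,0,0.012],"spin": 0},{"translation": [0,0,0.004],"spin": 0}]'

```text
time: 5.95
tool_pos: [0.5702, -0.2944, 0.1775]
tcp_rot: [-0.353, -3.118, -0.003]
wrist_force: [0.3, 0.4, -1.7]
width: 0.263
```

>>> play_rows --series '[{"translation": [0,0,0.004],"spin": 0},{"translation": [0,0,0.004],"spin": 0},{"translation": [0,0,0.002],"spin": 0},{"translation": [0,0,0],"spin": 0},{"translation": [0,0,0],"spin": 0}]'

```text
time: 6.45
tool_pos: [0.5719, -0.2963, 0.1709]
tcp_rot: [0.356, 3.12, -0.001]
wrist_force: [-0.6, 0.0, -1.8]
width: 0.269
```

```bash
cat > st.py <<'E'
from h import *
import sys
F=[]
for i in range(int(sys.argv[1])):
    bot.read_camera("top"); s=bot.read_state(); F.append(np.r_[s['tool_pos'],s['wrist_force'],s['torque']])
print(s['time'],np.mean(F,0).round(4),np.std(F,0).round(2)[3:6],s['width'])
E
python3 st.py 5
```

```text
6.7 [ 5.7180e-01 -2.9620e-01  1.7070e-01 -1.0080e-01  1.8580e-01 -1.4059e+00
 -4.0000e-04  1.5800e-02 -1.4400e-02] [0.37 0.6  0.79] 0.2669183295203014
```

>>> play_rows --series '[{"translation": [0,0,0.003],"spin": 0},{"translation": [0,0,0.001],"spin": 0},{"translation": [0,0,0],"spin": 0}]'

```text
time: 7.0
tool_pos: [0.5713, -0.2958, 0.1658]
tcp_rot: [-0.355, -3.121, -0.001]
wrist_force: [0.3, 0.1, -1.7]
width: 0.266
```

```bash
python3 st.py 5
```

```text
7.25 [ 0.5715 -0.296   0.1662  0.2796  0.3212 -1.824  -0.0044 -0.0024 -0.0123] [0.29 0.36 0.26] 0.26782142188239016
```

No contact 5 mm past the 30 mm floor, so it is deeper. Next is the 50 mm level.

>>> play_rows --series '[{"translation": [0,0,0.006],"spin": 0},{"translation": [0,0,0.006],"spin": 0},{"translation": [0,0,0.004],"spin": 0},{"translation": [0,0,0.002],"spin": 0},{"translation": [0,0,0],"spin": 0}]'

```text
time: 7.75
tool_pos: [0.5716, -0.2959, 0.1483]
tcp_rot: [-0.355, -3.121, -0.0]
wrist_force: [-0.2, 1.1, 1.2]
width: 0.271
```

```bash
python3 st.py 5
```

```text
8.0 [ 0.5716 -0.296   0.1487 -0.4633  0.7171  1.2467  0.1934  0.2017  0.0115] [0.38 0.39 0.49] 0.26829755255421905
```

Upward force rose by 3 N with the tip at z≈0.032. With about 3 mm nose travel the floor is at 0.035, so the depth is 50 mm and the middle post is wanted. Returning the rod.

>>> play_rows --series '[{"translation": [0,0,-0.01],"spin": 0},{"translation": [0,0,-0.028],"spin": 0},{"translation": [0,0,-0.033],"spin": 0},{"translation": [0,0,-0.03],"spin": 0},{"translation": [0,0,-0.011],"spin": 0}]'

```text
time: 8.5
tool_pos: [0.5733, -0.297, 0.265]
tcp_rot: [0.355, 3.115, -0.004]
wrist_force: [0.4, -0.3, -1.9]
width: 0.27
```

>>> play_rows --series '[{"translation": [0,0,0],"spin": 0},{"translation": [0.008,0.02,0],"spin": 0},{"translation": [0.0161,0.0404,0],"spin": 0},{"translation": [0.0161,0.0404,0],"spin": 0},{"translation": [0.0161,0.0404,0],"spin": 0}]'

```text
time: 9.0
tool_pos: [0.5463, -0.1432, 0.2571]
tcp_rot: [-0.356, -3.116, -0.002]
wrist_force: [0.8, 0.3, -1.5]
width: 0.271
```

>>> play_rows --series '[{"translation": [0.0161,0.0404,0],"spin": 0},{"translation": [0.0161,0.0404,0],"spin": 0},{"translation": [0.009,0.0218,0],"spin": 0},{"translation": [0,0,0],"spin": 0},{"translation": [0,0,0],"spin": 0}]'

```text
time: 9.5
tool_pos: [0.53, -0.0356, 0.2583]
tcp_rot: [-0.352, -3.119, 0.001]
wrist_force: [1.1, 0.1, -1.6]
width: 0.264
```

```bash
python3 st.py 3
```

```text
9.65 [ 0.5307 -0.0369  0.259   0.0908  0.1305 -2.0601 -0.0228  0.0079 -0.0218] [0.37 0.58 0.45] 0.2674154609973729
```

>>> play_rows --series '[{"translation": [-0.001,0,0.012],"spin": 0},{"translation": [0,0,0.026],"spin": 0},{"translation": [0,0,0.03],"spin": 0},{"translation": [0,0,0.026],"spin": 0},{"translation": [0,0,0.014],"spin": 0}]'

```text
time: 10.15
tool_pos: [0.5303, -0.0374, 0.1486]
tcp_rot: [-0.357, -3.116, 0.0]
wrist_force: [-0.6, -0.3, -1.8]
width: 0.269
```

>>> play_rows --series '[{"translation": [0,0,0.006],"spin": 0},{"translation": [0,0,0.005],"spin": 0},{"translation": [0,0,0.004],"spin": 0},{"translation": [0,0,0.003],"spin": 0},{"translation": [0,0,0],"spin": 0}]'

```text
time: 10.65
tool_pos: [0.5328, -0.0368, 0.1347]
tcp_rot: [0.355, 3.121, -0.0]
wrist_force: [-0.5, 0.1, -1.5]
width: 0.265
```

```bash
python3 st.py 3
```

```text
10.8 [ 0.5328 -0.0368  0.1349  0.1229 -0.2097 -1.9043 -0.008   0.0224  0.035 ] [0.69 0.48 0.28] 0.267910939978902
```

>>> play_rows --series '[{"translation": [-0.0005,0,0.002],"spin": 0},{"translation": [0,0,0.0015],"spin": 0},{"translation": [0,0,0],"spin": 0}]'

```text
time: 11.1
tool_pos: [0.5333, -0.0369, 0.1317]
tcp_rot: [0.355, 3.12, 0.0]
wrist_force: [-1.6, 0.2, 3.8]
width: 0.266
```

```bash
python3 st.py 3
```

```text
11.25 [ 0.5333 -0.0369  0.1316 -1.3819  0.5132  4.5632  0.0203  0.2801 -0.0198] [0.33 0.66 0.73] 0.26638258068762377
```

Seated at the original height, with the stand carrying the load. Releasing and rising.

>>> play_rows --series '[{"translation": [0,0,0],"spin": 0},{"translation": [0,0,0],"spin": 0},{"translation": [0,0,0],"spin": 0},{"translation": [0,0,0],"spin": 0},{"translation": [0,0,0],"spin": 0}]' --jaw 1

```text
time: 11.75
tool_pos: [0.5328, -0.0369, 0.1306]
tcp_rot: [-0.355, -3.121, 0.0]
wrist_force: [0.1, -0.7, 0.3]
width: 0.999
```

>>> play_rows --series '[{"translation": [0,0,-0.015],"spin": 0},{"translation": [0,0,-0.025],"spin": 0},{"translation": [0,0,-0.025],"spin": 0},{"translation": [0,0,-0.025],"spin": 0},{"translation": [0,0,-0.015],"spin": 0}]'

```text
time: 12.25
tool_pos: [0.5341, -0.037, 0.2394]
tcp_rot: [0.355, 3.117, -0.0]
wrist_force: [-0.5, -0.2, 0.6]
width: 1.0
```

```bash
python3 st.py 1
```

```text
12.3 [ 0.5353 -0.0372  0.2415  0.5355 -0.3595  2.3928  0.0062 -0.0841 -0.0026] [0. 0. 0.] 1.0024159510770636
```

>>> play_rows --series '[{"translation": [0.0087,0.0205,0],"spin": 0},{"translation": [0.0175,0.0411,0],"spin": 0},{"translation": [0.0175,0.0411,0],"spin": 0},{"translation": [0.0175,0.0411,0],"spin": 0},{"translation": [0.0175,0.0411,0],"spin": 0}]'

```text
time: 12.8
tool_pos: [0.4969, 0.1624, 0.2353]
tcp_rot: [-0.356, -3.121, 0.0]
wrist_force: [1.7, -0.1, -0.6]
width: 1.001
```

>>> play_rows --series '[{"translation": [0.0175,0.0411,0],"spin": 0},{"translation": [0.0087,0.0205,0],"spin": 0},{"translation": [0,0,0],"spin": 0},{"translation": [0,0,0],"spin": 0},{"translation": [0,0,0],"spin": 0}]'

```text
time: 13.3
tool_pos: [0.4861, 0.2259, 0.2354]
tcp_rot: [-0.357, -3.121, 0.001]
wrist_force: [0.0, -0.1, -0.5]
width: 1.003
```

Run:
```python
from h import *
bot.read_camera("top")
c=bot.get_calibration("wrist");a=bot.read_camera("wrist")
s=bot.read_state();print(s['time'],s['tool_pos'],s['tcp_rot'])
for X in[(.487,.227,.112),(.487,.227,.062),(.513,.1405,.092),(.462,.313,.132),(.532,-.037,.177)]: print(proj(c,X)*10/7)
cv2.imwrite("pics/w5.png",cv2.resize(a,(800,600),interpolation=cv2.INTER_CUBIC))
```

```text
13.4 [0.48630913 0.22569945 0.23563542] [-3.58043716e-01 -3.12097108e+00  6.37527656e-04]
[403.84004075 291.89769767]
[403.54756144 274.70424399]
[296.31193702 343.91939431]
[538.88952203 228.15130872]
[-24.88695038 495.11001815]
```

View pics/w5.png

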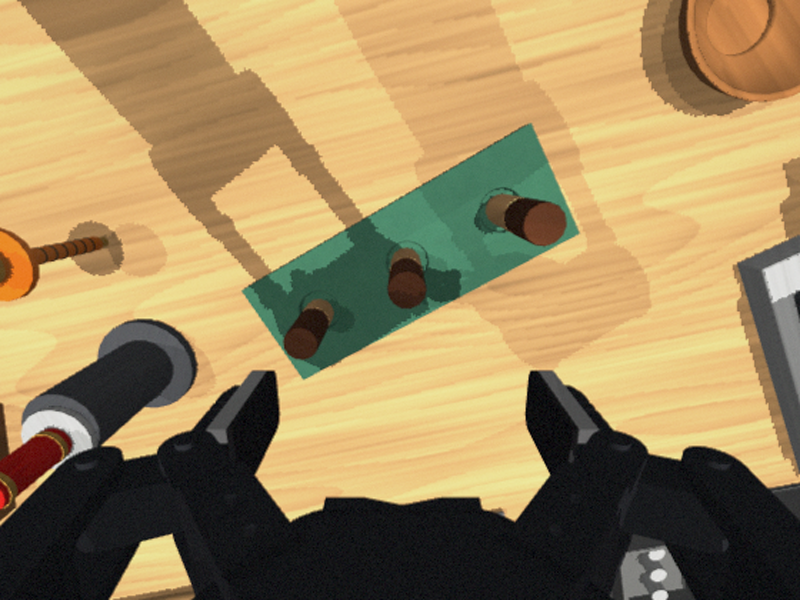

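The middle post's top is at (408,290), predicted (404,292), so it sits about 3 mm farther in +y. The rod stands in its stand at lower left. Descending.

>>> play_rows --series '[{"translation": [0.0005,0.003,0.02],"spin": 0},{"translation": [0,0,0.035],"spin": 0},{"translation": [0,0,0.035],"spin": 0},{"translation": [0,0,0.03],"spin": 0},{"translation": [0,0,0.018],"spin": 0}]'

```text
time: 13.9
tool_pos: [0.4849, 0.2281, 0.095]
tcp_rot: [-0.358, -3.118, 0.003]
wrist_force: [0.3, -0.0, -0.2]
width: 0.999
```

>>> play_rows --series '[{"translation": [0,0,0.012],"spin": 0},{"translation": [0,0,0.01],"spin": 0},{"translation": [0,0,0.002],"spin": 0},{"translation": [0,0,0],"spin": 0},{"translation": [0,0,0],"spin": 0}]'

```text
time: 14.4
tool_pos: [0.4872, 0.2303, 0.0749]
tcp_rot: [0.355, 3.12, 0.002]
wrist_force: [0.1, -0.1, 0.7]
width: 1.003
```

Run:
```python
from h import *
c=bot.get_calibration("wrist");a=bot.read_camera("wrist")
s=bot.read_state();print(s['time'],s['tool_pos'],s['tcp_rot'])
print(proj(c,(.486,.229,.112))*10/7)
cv2.imwrite("pics/w6.png",cv2.resize(a,(800,600),interpolation=cv2.INTER_CUBIC))
```

```text
14.45 [0.48722356 0.23033082 0.07498489] [3.55301733e-01 3.11947467e+00 1.70331361e-03]
[396.40155539 435.23293988]
```

View pics/w6.png

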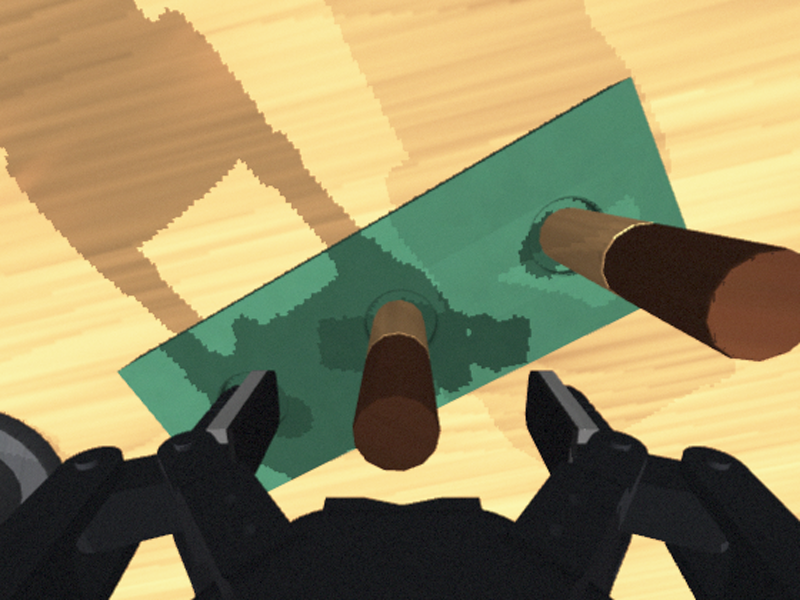

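The head is centred between the pads (396,432), within 2 mm. Closing.

>>> play_rows --series '[{"translation": [0,-0.002,0.001],"spin": 0},{"translation": [0,0,0],"spin": 0},{"translation": [0,0,0],"spin": 0},{"translation": [0,0,0],"spin": 0},{"translation": [0,0,0],"spin": 0}]' --jaw -1 --force 40

```text
time: 14.95
tool_pos: [0.4861, 0.2281, 0.0731]
tcp_rot: [0.355, 3.121, 0.001]
wrist_force: [-0.2, -0.6, 1.4]
width: 0.295
```

>>> play_rows --series '[{"translation": [0,0,0],"spin": 0},{"translation": [0,0,0],"spin": 0}]'

```text
time: 15.15
tool_pos: [0.4861, 0.2281, 0.073]
tcp_rot: [0.355, 3.121, 0.0]
wrist_force: [-1.0, 0.4, 2.1]
width: 0.292
```

```bash
python3 st.py 2
```

```text
15.25 [0.486  0.2282 0.073  0.0242 0.2636 2.2047 0.0404 0.0283 0.0189] [0.42 0.18 0.02] 0.28755789948832533
```

>>> play_rows --series '[{"translation": [0,0,-0.01],"spin": 0},{"translation": [0,0,-0.03],"spin": 0},{"translation": [0,0,-0.045],"spin": 0},{"translation": [0,0,-0.045],"spin": 0},{"translation": [0,0,-0.045],"spin": 0}]'

```text
time: 15.75
tool_pos: [0.4852, 0.2277, 0.2496]
tcp_rot: [-0.355, -3.121, 0.001]
wrist_force: [1.9, -0.2, -1.0]
width: 0.296
```

>>> play_rows --series '[{"translation": [0,0,-0.03],"spin": 0},{"translation": [0,0,0],"spin": 0},{"translation": [-0.0083,-0.0204,0],"spin": 0},{"translation": [-0.0167,-0.0409,0],"spin": 0},{"translation": [-0.0167,-0.0409,0],"spin": 0}]'

```text
time: 16.25
tool_pos: [0.5026, 0.1183, 0.2768]
tcp_rot: [-0.352, -3.12, 0.001]
wrist_force: [1.2, 0.1, -0.3]
width: 0.29
```

>>> play_rows --series '[{"translation": [-0.0167,-0.0409,0],"spin": 0},{"translation": [-0.0167,-0.0409,0],"spin": 0},{"translation": [-0.0167,-0.0409,0],"spin": 0},{"translation": [-0.0167,-0.0409,0],"spin": 0},{"translation": [-0.0167,-0.0409,0],"spin": 0}]'

```text
time: 16.75
tool_pos: [0.538, -0.1006, 0.2767]
tcp_rot: [-0.355, -3.12, -0.001]
wrist_force: [0.6, 0.4, -0.8]
width: 0.291
```

>>> play_rows --series '[{"translation": [-0.0167,-0.0409,0],"spin": 0},{"translation": [-0.0167,-0.0409,0],"spin": 0},{"translation": [-0.0167,-0.0409,0],"spin": 0},{"translation": [-0.0167,-0.0409,0],"spin": 0},{"translation": [-0.0083,-0.0204,0],"spin": 0}]'

```text
time: 17.25
tool_pos: [0.5698, -0.2983, 0.2762]
tcp_rot: [-0.359, -3.119, 0.0]
wrist_force: [0.2, -0.1, -0.2]
width: 0.291
```

>>> play_rows --series '[{"translation": [0,0,0.02],"spin": 0},{"translation": [0,0,0.035],"spin": 0},{"translation": [0,0,0.03],"spin": 0},{"translation": [0,0,0.02],"spin": 0},{"translation": [0,0,0],"spin": 0}]'

```text
time: 17.75
tool_pos: [0.5674, -0.2928, 0.1675]
tcp_rot: [-0.354, -3.112, -0.007]
wrist_force: [-0.5, 1.3, -0.0]
width: 0.292
```

Run:
```python
from h import *
bot.read_camera("top")
w=bot.get_calibration("wrist"); a=bot.read_camera("wrist")
s=bot.read_state();print(s['time'],s['tool_pos'],s['tcp_rot'],s['wrist_force'],s['width'])
b=bot.read_camera("scene");p=s['tool_pos']
cs=bot.get_calibration("scene")
for X in [(.571,-.295,.085),p-[0,0,.061]]: print(proj(w,X)*400/560+[400,0],(proj(cs,X)-[10,230])*4)
C=np.zeros((600,800,3),np.uint8);C[:,:400]=cv2.resize(b[230:380,10:110],(400,600),interpolation=cv2.INTER_CUBIC);C[:300,400:]=cv2.resize(a,(400,300))
C[300:,400:]=cv2.resize(a[130:280,180:380],(400,300))
cv2.imwrite("pics/w7.png",C)
```

```text
17.85 [ 0.57024946 -0.29448925  0.17226925] [-3.54730236e-01 -3.11984062e+00 -1.42329890e-03] [-0.44566389  0.31658697  0.44361972] 0.29040117132726223
[599.8912054  156.85259238] [244.82675342 385.43636591]
[600.15813984 164.05171268] [220.7884217  329.80200434]
```

View pics/w7.png

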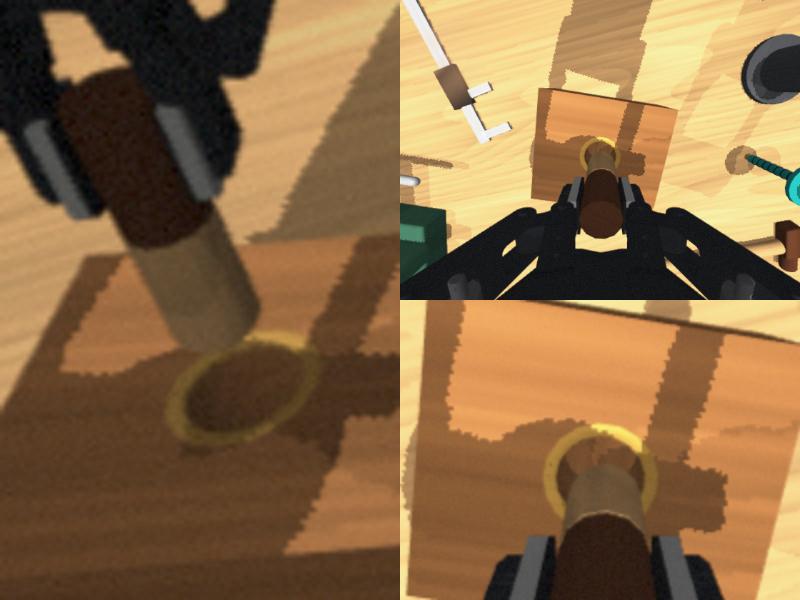

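The post is centred over the ring (scene crop ring centre 243,388; wrist crop post 603, ring 600). Lowering into the bore.

>>> play_rows --series '[{"translation": [-0.0007,0,0.01],"spin": 0},{"translation": [0,0,0.014],"spin": 0},{"translation": [0,0,0.014],"spin": 0},{"translation": [0,0,0.012],"spin": 0},{"translation": [0,0,0.008],"spin": 0}]'

```text
time: 18.4
tool_pos: [0.5702, -0.2948, 0.1124]
tcp_rot: [-0.355, -3.119, -0.002]
wrist_force: [-0.1, -0.3, -0.4]
width: 0.296
```

>>> play_rows --series '[{"translation": [0,0,0.006],"spin": 0},{"translation": [0,0,0.004],"spin": 0},{"translation": [0,0,0.003],"spin": 0},{"translation": [0,0,0],"spin": 0},{"translation": [0,0,0],"spin": 0}]'

```text
time: 18.9
tool_pos: [0.5716, -0.2955, 0.1022]
tcp_rot: [0.355, 3.121, -0.0]
wrist_force: [-0.4, 0.7, -0.4]
width: 0.293
```

```bash
python3 st.py 3
```

```text
19.05 [ 0.5717 -0.2955  0.1024 -0.305  -0.0596 -0.157   0.02   -0.004  -0.015 ] [0.38 0.54 0.22] 0.29290670118498574
```

>>> play_rows --series '[{"translation": [0,0,0.003],"spin": 0},{"translation": [0,0,0.002],"spin": 0},{"translation": [0,0,0.0015],"spin": 0},{"translation": [0,0,0],"spin": 0},{"translation": [0,0,0],"spin": 0}]'

```text
time: 19.55
tool_pos: [0.5715, -0.2954, 0.096]
tcp_rot: [0.355, 3.121, -0.0]
wrist_force: [-1.8, 0.5, 4.1]
width: 0.294
```

```bash
python3 st.py 2
```

```text
19.65 [ 5.7150e-01 -2.9540e-01  9.6000e-02 -1.2618e+00  9.3160e-01  5.4976e+00
  2.6810e-01  3.4230e-01 -1.3000e-03] [0.11 0.16 0.28] 0.2928081147667714
```

The foot is on the floor at exactly the expected height (0.096). Releasing and backing off.

>>> play_rows --series '[{"translation": [0,0,0],"spin": 0},{"translation": [0,0,0],"spin": 0},{"translation": [0,0,0],"spin": 0},{"translation": [0,0,0],"spin": 0},{"translation": [0,0,0],"spin": 0}]' --jaw 1

```text
time: 20.15
tool_pos: [0.5713, -0.2953, 0.095]
tcp_rot: [-0.355, -3.121, -0.0]
wrist_force: [-0.1, 0.3, -0.1]
width: 1.003
```

>>> play_rows --series '[{"translation": [0,0,-0.01],"spin": 0},{"translation": [0,0,-0.03],"spin": 0},{"translation": [0,0,-0.04],"spin": 0},{"translation": [0,0,-0.04],"spin": 0},{"translation": [0,0,-0.03],"spin": 0}]'

```text
time: 20.65
tool_pos: [0.5722, -0.2958, 0.2494]
tcp_rot: [0.355, 3.118, -0.002]
wrist_force: [0.5, 0.3, 0.2]
width: 1.0
```

>>> play_rows --series '[{"translation": [0.02,0,0],"spin": 0},{"translation": [0.04,0,0],"spin": 0},{"translation": [0.03,0,0],"spin": 0},{"translation": [0,0,0],"spin": 0},{"translation": [0,0,0],"spin": 0}]'

```text
time: 21.15
tool_pos: [0.4837, -0.2753, 0.2464]
tcp_rot: [0.356, 3.119, -0.001]
wrist_force: [-0.5, -0.1, -0.0]
width: 0.999
```

```bash
python3 st.py 1
python3 - <<'E'
from h import *
b=bot.read_camera("scene")
cv2.imwrite("pics/w8.png",cv2.resize(b[120:420,0:420],(800,571),interpolation=cv2.INTER_CUBIC))
E
```

```text
21.2 [ 0.4844 -0.2755  0.2463  0.6072  0.1354  0.7526 -0.0493  0.0399  0.0093] [0. 0. 0.] 1.0008821426550216
```

View pics/w8.png

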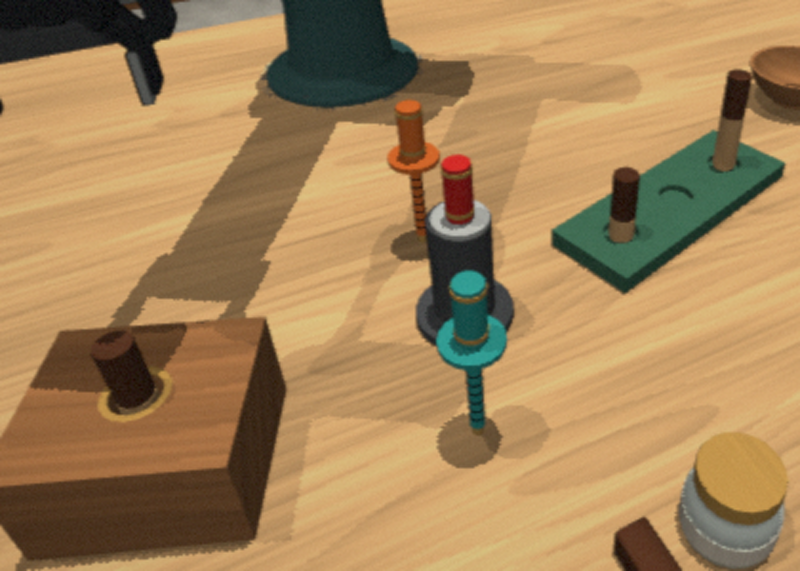

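The post stands in the bore with only its dark head showing. The rod is in its stand, and the short and long posts are in the rack. Its lean in the image matches the perspective at that edge of the picture, as it did with the rod.

```bash
python3 -c "
from workcell import bot
print(bot.finish_job())"
```

```text
the job is handed in; nothing more can be done
None
```

The bore is 50 mm deep. The middle post (50 mm shank) now stands in it, the rod is back in its stand, and the job was handed in at about 21 s of the 64 s limit.

- **Measuring the depth:** There was no contact about 5 mm past the 30 mm level. At the 50 mm level the upward force rose by about 3 N. That fits the nose pressed in roughly 3 mm on a floor at z≈0.035 m.
- **Returning the rod:** It seated in the stand at its starting height (TCP z 0.1316 m, against 0.1317 m when I first gripped it).
- **Placing the post:** The foot met the floor at TCP z 0.096 m, the height worked out for a 50 mm shank in a 50 mm bore. That puts the colour line level with the block top.
- **Last picture:** The dark head stands above the brass ring with no pale shank visible. The rod hangs in its stand, the short and long posts stand in the rack, and the orange and turquoise look-alikes are where they were.

No check failed. The wrist-camera positions differed from the two fixed cameras by 1–3 mm, and I corrected for that on the way.

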